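# Scoop held level over the dipping well

## Task

The sugar shaker is parked in the round dipping well of the drip tray: take it out and stand it upright on the cork pad, and let go of it. Then pick up the ice-cream scoop by its balance point and hold it level, still the same way up, with its bowl centred about 6 cm above the well's mouth and its handle running back along the length of the tray so that it can drip off. Finish while still holding it steady there; leave everything else on the counter where it is.

Things in the scene. Friction and masses are not known exactly. Their poses are not given: they have to be found in the camera images.
- tray: fixed stainless drip tray, 250 (x) by 120 mm (y), walls 25 mm high and 4 mm thick, open on top; the round dipping well stands in it at its +x end, dark slats cover the rest of its floor. Origin: centre of its underside, on the counter. It lies on either the left or the right of the robot, its well end roughly away from the robot (yaw within 0.4 rad)
- well (a point): centre of the mouth of the dipping well: an upright round steel cup, 100 mm outside and 92 mm inside diameter, mouth 35 mm above the counter, 27 mm deep (its floor is 8 mm above the counter), 65 mm from the tray's centre along the tray's +x. Axes as the tray
- pad: fixed round cork pad, 100 mm diameter, 6 mm thick, lying flat on the counter straight ahead of the robot, nearer or farther than the terracotta bowl. Origin: centre of its underside
- shaker: loose plain steel sugar shaker, an upright cylinder 54 mm in diameter and 100 mm tall, straight side up to 80 mm with a thin dark band at its top, domed above; about 0.25 kg. It starts standing on the floor of the dipping well. Origin: centre of its underside; z up
- scoop: loose ice-cream scoop, 0.26 kg, 217 mm long (x), lying level, open side of its bowl down, across from the tray, handle roughly towards the robot (yaw within 0.5). From +x: steel bowl 62 mm wide, 34 high, rim on the counter; bare steel shank 12 mm square, x = +30 to -42, axis 16 mm up; black grip 32 mm thick to x = -124, thumb plate on top. Origin: on the underside below the balance point; z up
- balance (a point): the scoop's balance point (centre of mass), in the middle of the shank, 16 mm above the scoop's underside, 61 mm behind the centre of the bowl and 42 mm ahead of the front of the black grip. Axes as the scoop
- scoop_bowl (a point): centre of the bowl's open rim, at the level of the scoop's underside. Axes as the scoop
- scoop_butt (a point): free end of the black grip, on its axis. Axes as the scoop
- bowl: bystander: empty terracotta-coloured bowl, 96 mm across, 42 mm high, straight ahead of the robot; origin under its centre
- ramekin: bystander: white cup 70 mm across, 40 mm high, at the left; origin under its centre
- tub: bystander: clear tub with white lid, 136 x 106 x 66 mm, at the right; origin under its centre
- bottle: bystander: white bottle, 56 mm diameter, 150 mm tall, at the left; origin under its centre
- skillet: bystander: small dark iron pan, 140 mm across, 30 mm high, handle 85 mm, at the near left; origin under the centre of the pan
- spoon: bystander: steel spoon lying at the near right; origin under its middle
Mind the look-alikes: they are no part of the job. What is shaped like the scoop but blue is not meant.

How it is judged:
On the way, in this order (a step that is already met when the one before it is completed fails the run):
1. the shaker stands upright on the cork pad, released, while the scoop still lies on the counter (horizontal distance between shaker and pad below 0.025 m and angle between shaker's own z axis and vertical below 0.1 rad and z of shaker in the frame of pad between 0.003 and 0.012 m and contact force between each of the arm, the fingers and shaker below 0.1 N and linear speed of shaker below 0.02 m/s and height (world z) of scoop below 0.01 m), for 0.2 s.
2. the scoop is lifted clear, level, gripped at its balance point (contact force between the fingers and scoop above 1 N and x of the grasp point in the frame of scoop between -0.02 and 0.02 m and angle between scoop's own z axis and vertical below 0.12 rad and height (world z) of scoop above 0.03 m), for 0.2 s.
At the end, for the whole second after the job is handed in: Scoop held still by the fingers within 20 mm of its balance point, level within 0.12 rad, touching nothing else, bowl within 20 mm of the well's axis and 30 to 90 mm above its mouth, handle back along the tray within 0.2 rad; shaker released, upright on the pad within 25 mm of its centre (horizontal distance between shaker and pad below 0.025 m and angle between shaker's own z axis and vertical below 0.1 rad and z of shaker in the frame of pad between 0.003 and 0.012 m and contact force between each of the arm, the fingers, scoop and shaker below 0.1 N and linear speed of each of shaker, scoop below 0.02 m/s and contact force between the fingers and scoop above 1 N and x of the grasp point in the frame of scoop between -0.02 and 0.02 m and angle between scoop's own z axis and vertical below 0.12 rad and horizontal distance between scoop_bowl and well below 0.02 m and z of scoop_bowl in the frame of well between 0.03 and 0.09 m and angle between the x axis of scoop and the x axis of tray, either way round below 0.2 rad and x of scoop_butt in the frame of tray below 0 m and contact force between scoop and tray below 0.1 N and angular speed of scoop below 0.15 rad/s); the arm keeps its last pose, push and grip.
It fails at once if a bystander is shifted more than 30 mm (distance of any of bowl, ramekin, tub, bottle, skillet, spoon from where it was at the start of the episode above 0.03 m).
It fails at once if a bystander is tipped (angle between any of bowl, ramekin, tub, bottle, skillet's own z axis and vertical above 0.5 rad).
It fails at once if the shaker is tipped over (angle between shaker's own z axis and vertical above 0.6 rad).
It also fails if it takes over 61 s, if anything falls off the work surface, if the arm or the gripper's body presses on something with over 40 N, if the wrist force passes 120 N, or if a joint passes its speed limit or range.

## Robot

A 6-joint arm with a two-finger parallel gripper is mounted at the origin on the work surface. World frame = base frame: x ahead of the robot, y to its left, z up, the work surface at z = 0. Lengths are in m, angles in rad, forces in N, time in s.
With the tool pointing down it reaches from about 0.35 to 0.975 m from the base axis. Payload 4.9 kg.
Tool frame: the origin (TCP) lies on the mounting face of the last link; the fingertips stand 173 mm ahead of it and the grasp point (between the pads) lies 155 mm ahead of it; y points along the fingers, x is the direction in which the jaws open and shut, and the axes are right-handed (so a half turn about y gives the same grasp; the last joint's range is limited). The gripper opens to 85 mm and grips with 20 to 120 N. Pads are 22 mm wide; open, the fingers measure 114 mm over their backs; the gripper's body (76 mm by 85 mm) begins 54 mm behind the grasp point. The pads swing forward as they close: fully open they stand 13 mm farther back than shut.
Start: joints at [-1.286, 0.053, 1.613, -0, 1.476, -0.119], TCP at [0.246, -0.575, 0.405] pointing down, gripper open.
Joint ranges: [-3.01, 3.01], [-1.01, 2.22], [0.06, 2.58], [-1.02, 4.17], [0.09, 2.62], [-3.14, 3.14]. Speed limits (rad/s): [2.57, 2.57, 3.14, 3.14, 3.14, 3.14].

## Interface

Orientations are given as a unit quaternion [w, x, y, z].
In Python, from plant import manip gives the robot as it stands. The module is installed in compiled form; this text tells all that it offers.
- The arm moves only by the tool carry_out, never from a script. Its argument "moves" is one flat list of numbers, 7 for each row, row after row: the turn, a rotation vector about the world's x, y, z in rad, then the shift along the world's x, y, z in cm, then the finger opening in cm, from 0 to 8.54. In form: [wx, wy, wz, tx, ty, tz, hand, wx, wy, wz, tx, ty, tz, hand, ...]. A call has 1 to 20 rows; each row shifts and turns the commanded pose from where the row before left it; what a row does not reach is not made up. A row lasts 1/8 s, in which the tool goes at most 62.5 mm and 10.7 degrees, less where a joint would pass 70% of its speed; a pose out of reach is approached as far as the arm can. A call is refused whole if a number of a shift passes 6.25 or a number of a turn 0.188, either way. A call with a gripper value outside its range is refused whole. The fingers move at their own pace and stop on an object; the grip force is fixed at half the most. Time passes only in rows, so rows that do not move let the fingers close. It gives the time, the measured TCP pose, the force and the opening at its end, in the units of the state.
- manip.state(): the state, without advancing time (a new reading comes with each control period).
- manip.grab_frame(name): name is "scene" or "top"; returns a dict with "img" (420x560x3 uint8, red, green, blue), "range_z" (420x560 float32, m along the optical axis (not along the pixel's ray), 0 where there is no reading), "fovy" (degrees; the focal length in pixels is half the picture's height over the tangent of half this angle, whatever the lens; pixels are square), "cx", "cy" (the principal point, pixels), "k1" (the pictures are not rectified: a ray, as slopes to the right and down, at radius r is drawn at 1 + k1 r^2 times it, then the intrinsics apply), "rvec" (rotation vector, rad) and "tvec" (3), from world to camera coordinates, as OpenCV has them. Camera axes: x right, y down, z forward; pixel columns grow to the right and rows downward; lengths in m; the calibration is good to about 2 mm. A picture is of the moment at which its call begins.
- manip.job_done(): hands the job in, once; it reports no verdict.
The state is a dict: "time": time; "joint_pos": joint angles; "joint_vel": joint speeds; "joint_efforts": joint torques, N m; "tool_pos": TCP position; "tool_rot": TCP orientation; "contact_force": force on the tool from outside, world axes, zero at the start; "ft_torque": the same for the moment, N m; "gripper_width": opening from 0.0 (shut) to 1.0 (fully open).
Only numpy, scipy, OpenCV 4.12 (cv2) and the standard library are available. Lean on these libraries where they do the work, as an engineer would, in place of code of your own. Each camera call takes 0.05 s, during which the arm holds its last target. There are 200 camera calls.

## Working session

There is one attempt and no reset: what is moved stays moved. The work goes in short steps, Python scripts to look and compute and a tool call to move; the robot and the scene stay as the last step left them, time stands still between calls to the robot, and variables do not carry over. Pictures are saved under pics/ and viewed, and the job is handed in when it is done.

Besides the shell and the picture viewer there is one more tool, called after "Emit:" as name(argument=value, ...) on one line, values as JSON. carry_out: Moves the arm, as the interface text tells. Its arguments: {"type":"object","properties":{"moves":{"type":"array","items":{"type":"number"}}},"required":["moves"]}

```bash
mkdir -p pics
cat > h.py <<'E'
import numpy as np, cv2
from plant import manip
def grab(n):
    f=manip.grab_frame(n); np.savez(f'{n}.npz',**f); return f
def load(n): return dict(np.load(f'{n}.npz'))
def cam(f):
    F=210/np.tan(np.radians(float(f['fovy'])/2))
    K=np.array([[F,0,f['cx']],[0,F,f['cy']],[0,0,1]],float); R=cv2.Rodrigues(np.array(f['rvec'],float))[0]
    return K,np.array([float(f['k1']),0,0,0,0]),R,np.array(f['tvec'],float).ravel()
def ray(f,uv):
    K,d,R,t=cam(f); p=cv2.undistortPoints(np.array(uv,float).reshape(-1,1,2),K,d)[:,0]
    return np.c_[p,np.ones(len(p))],R,t
def atz(f,uv,z):  # world point of pixel on plane z
    p,R,t=ray(f,uv); c=-R.T@t; D=p@R; return c+D*((z-c[2])/D[:,2])[:,None]
def cloud(f):
    v,u=np.mgrid[0:420,0:560]; p,R,t=ray(f,np.stack([u.ravel(),v.ravel()],1))
    return ((p*f['range_z'].reshape(-1,1)-t)@R).reshape(420,560,3)
def proj(f,X):
    K,d,R,t=cam(f); return cv2.projectPoints(np.array(X,float).reshape(-1,1,3),np.array(f['rvec'],float),t,K,d)[0][:,0]
E
python3 - <<'E'
from h import *
for n in('scene','top'):
    f=grab(n); cv2.imwrite(f'pics/{n}0.png',cv2.resize(f['img'][...,::-1],(800,600),interpolation=cv2.INTER_CUBIC))
    K,d,R,t=cam(f); print(n,-R.T@t,R[2],K[0,0],f['k1'])
print(manip.state())
E
```

```text
scene [0.78118298 0.55859665 0.92155067] [-0.29661104 -0.52600572 -0.7970821 ] 399.5740500479798 -0.02689586283007954
top [ 0.23401219 -0.00602683  1.39889321] [ 0.16368368 -0.00127534 -0.98651205] 415.9982877157302 -0.12299679629199557
{'time': 0.1, 'joint_pos': array([-1.28602275e+00,  5.32878510e-02,  1.61413621e+00,  3.50478026e-06,
        1.47600457e+00, -1.19023231e-01]), 'joint_vel': array([ 4.90066194e-04, -1.74949863e-03, -3.26392751e-03,  1.25319000e-03,
        8.99624861e-04, -8.50060003e-05]), 'joint_efforts': array([-2.04140133e-04, -3.94905603e+01, -3.71362889e+01, -1.44420628e-04,
        3.85385109e-03, -1.08013992e-05]), 'tool_pos': array([ 0.24548995, -0.57450861,  0.40359975]), 'tool_rot': array([ 0.59052865, -0.58968792,  0.39007361, -0.38908438]), 'contact_force': array([ 0.64463642, -0.95059831,  0.34490199]), 'ft_torque': array([-0.0571253 ,  0.03727692, -0.00851497]), 'gripper_width': 1.000874424632645}
```

View pics/scene0.png

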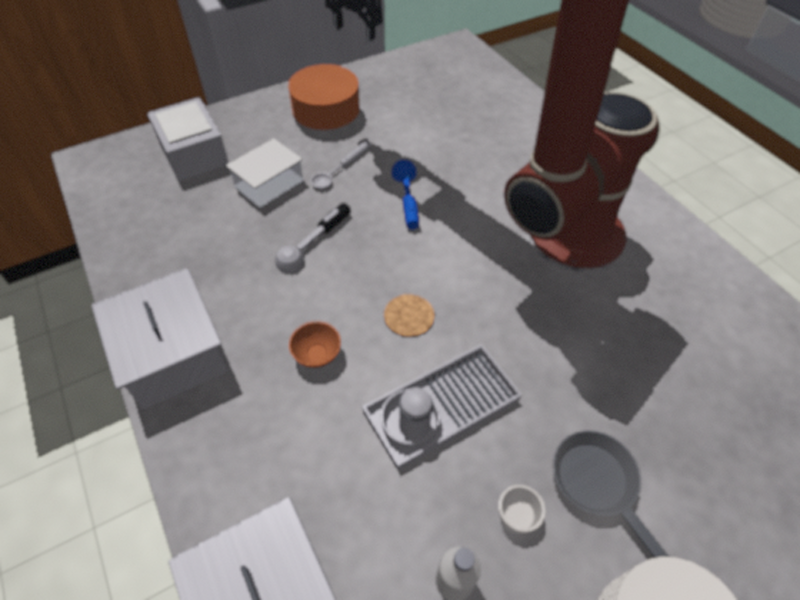

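View pics/top0.png

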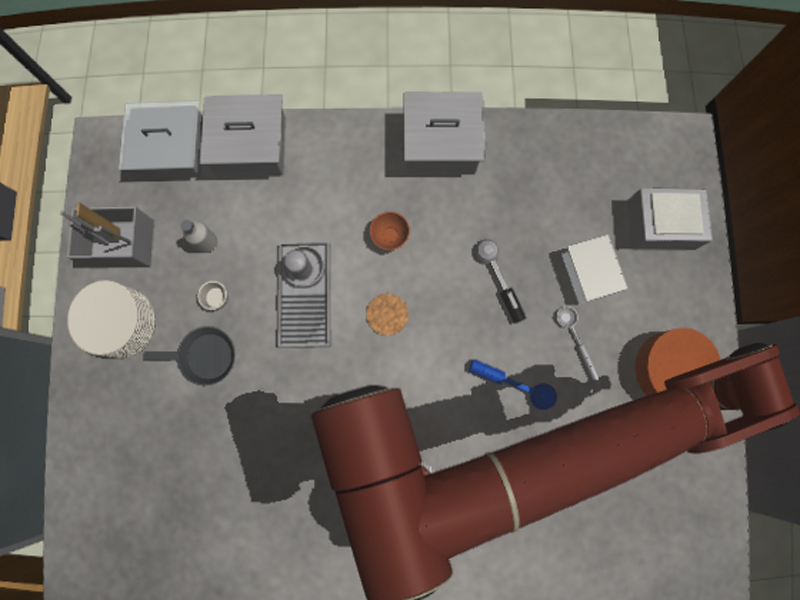

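The scoop could be any of three things in the 800-px top view:
- steel with black grip at (500,280), which fits the description
- the blue decoy at (510,385)
- the spoon at (578,345)

The shaker is the domed cylinder in the well at (297,262). The white bottle at (198,236) is the look-alike. The pad is at (387,314). Next I'll check these in crops.

Run:
```python
from h import *
f=load('top'); g=load('scene')
def crop(f,u,v,w,h,s): return cv2.resize(f['img'][v:v+h,u:u+w,::-1],(w*s,h*s),interpolation=cv2.INTER_CUBIC)
cv2.imwrite('pics/c1.png',np.hstack([crop(f,185,160,60,90,6),crop(f,315,155,70,90,6)]))
cv2.imwrite('pics/c2.png',np.hstack([crop(g,245,235,130,100,6)]))
P=cloud(f)
# scoop points by height
def pts(u0,u1,v0,v1,zl,zh):
    Q=P[v0:v1,u0:u1].reshape(-1,3); return Q[(Q[:,2]>zl)&(Q[:,2]<zh)]
s=pts(325,375,160,232,.008,.06); 
m=s.mean(0); w=np.linalg.svd(s[:,:2]-m[:2],full_matrices=False)[2][0]; w*=np.sign(w[0]); t=(s[:,:2]-m[:2])@w
print('scoop',m,w,t.min(),t.max(),len(s))
b=s[t>t.max()-.055];print('bowl',b.mean(0),b.max(0))
sh=pts(190,232,165,200,.085,.14); print('shaker',sh.mean(0),sh.min(0),sh.max(0))
tr=pts(185,235,165,250,.018,.05); r=cv2.minAreaRect((tr[:,:2]*1000).astype(np.float32)); print('tray',r,cv2.boxPoints(r))
pd=pts(250,292,200,240,.003,.02); print('pad',pd.mean(0),pd.min(0),pd.max(0))
```

```text
scoop [ 0.5217745  -0.24635851  0.02610136] [0.9147991  0.40390915] -0.114452434789844 0.12896735417236613 571
bowl [ 0.59966784 -0.21129268  0.02719531] [ 0.63943288 -0.19079249  0.0387354 ]
shaker [0.54549047 0.22265388 0.10287808] [0.52059776 0.19831235 0.08548833] [0.57518811 0.25071403 0.11564924]
tray ((486.8360595703125, 216.19810485839844), (252.18438720703125, 118.85485076904297), 1.6078399419784546) [[359.12607 272.0642 ]
 [362.46097 153.25612]
 [614.546   160.332  ]
 [611.2112  279.14008]]
pad [0.43921302 0.02014706 0.00633194] [ 0.37355141 -0.04981397  0.0030003 ] [0.50803199 0.08983694 0.01578174]
```

View pics/c1.png

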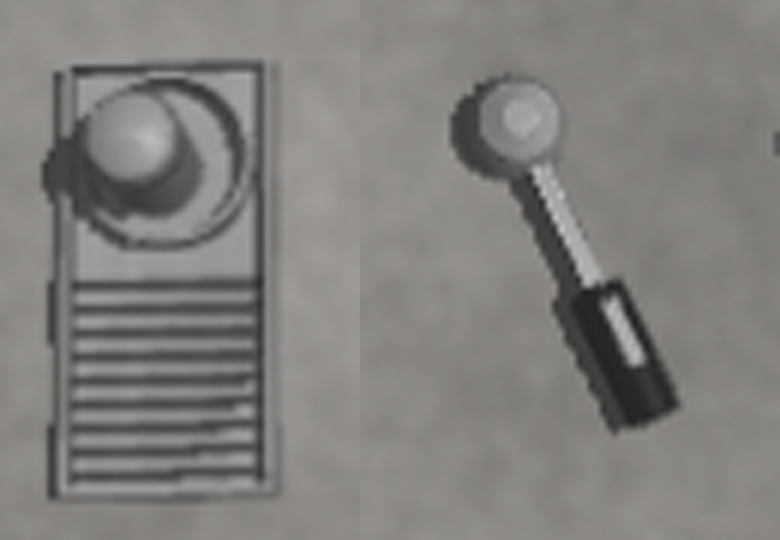

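View pics/c2.png

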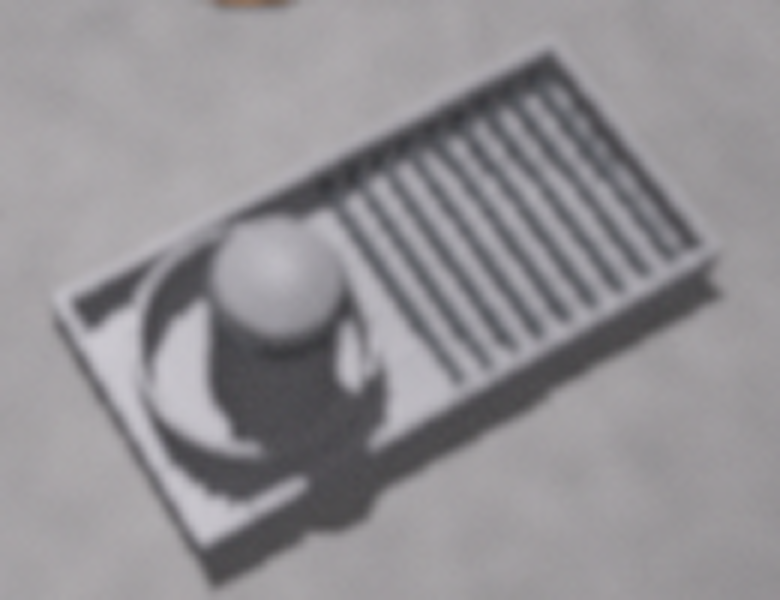

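Top crop: the well is at the tray's far end, with the mouth ellipse centred at about crop (162,163). The shaker stands slightly off-centre, towards (135,140). The steel scoop has its bowl at (520,122), its shank from (543,165) to (593,285), and its butt at (645,412). Both choices match the descriptions. Next I'll refine the positions.

```bash
cat > m.py <<'E'
from h import *
from scipy.optimize import least_squares
f=load('top'); g=load('scene')
c1=lambda x,y:(185+(x+.5)/6-.5,160+(y+.5)/6-.5); c2=lambda x,y:(315+(x-360+.5)/6-.5,155+(y+.5)/6-.5); cs=lambda x,y:(245+(x+.5)/6-.5,235+(y+.5)/6-.5)
print('tray corners top z.025',atz(f,[c1(55,70),c1(278,65),c1(278,495),c1(53,497)],.025)[:,:2].round(4).tolist())
print('tray corners scene',atz(g,[cs(57,303),cs(550,45),cs(715,255),cs(207,548)],.025)[:,:2].round(4).tolist())
print('well ctr top z.035',atz(f,[c1(162,163)],.035),'scene',atz(g,[cs(263,335)],.035))
print('bowl silh ctr z.02',atz(f,[c2(521,122)],.02),'shank z.022',atz(f,[c2(543,167),c2(594,285)],.022)[:,:2].round(4).tolist(),'butt',atz(f,[c2(647,412)],.016))
for n,F in(('top',f),('scene',g)):
    h=cv2.cvtColor(F['img'],cv2.COLOR_RGB2HSV); m=((h[...,0]>8)&(h[...,0]<22)&(h[...,1]>110)&(h[...,2]>120)).astype(np.uint8)
    k,L,s,c=cv2.connectedComponentsWithStats(m)
    for i in range(1,k):
        if s[i,4]>150: print(n,c[i].round(1),s[i,4],atz(F,[c[i]],.006)[0].round(4))
# shaker: side points circle fit, both clouds
for n,F,(u0,u1,v0,v1) in(('top',f,(190,235,165,205)),('scene',g,(270,315,265,320))):
    P=cloud(F)[v0:v1,u0:u1].reshape(-1,3)
    s=P[(P[:,2]>.045)&(P[:,2]<.088)]; d=P[(P[:,2]>.09)&(P[:,2]<.12)]
    q=least_squares(lambda c:np.hypot(*(s[:,:2]-c).T)-.027,d.mean(0)[:2],loss='soft_l1',f_scale=.002).x
    print(n,'shaker side fit',q,len(s),'dome',d.mean(0),d.max(0),np.median(d,0))
E
python3 m.py
```

```text
tray corners top z.025 [[0.6059, 0.2825], [0.6075, 0.1546], [0.3624, 0.1515], [0.3618, 0.2768]]
tray corners scene [[0.6122, 0.1596], [0.3669, 0.1557], [0.3651, 0.2731], [0.6094, 0.278]]
well ctr top z.035 [[0.54854795 0.21803461 0.035     ]] scene [[0.54877077 0.21646634 0.035     ]]
bowl silh ctr z.02 [[ 0.59057174 -0.22316895  0.02      ]] shank z.022 [[0.5637, -0.2345], [0.4953, -0.2611]] butt [[ 0.42362099 -0.28962955  0.016     ]]
top [268.  162.3] 309 [0.6405 0.0284 0.006 ]
top [270.6 219.6] 628 [0.4396 0.02   0.006 ]
top [475.  248.2] 1328 [ 0.3347 -0.6838  0.006 ]
scene [225.8  59.2] 1067 [ 0.2565 -0.7707  0.006 ]
scene [285.7 222.9] 321 [0.4453 0.0272 0.006 ]
scene [222.2 244.7] 516 [0.6287 0.0056 0.006 ]
top shaker side fit [0.54886481 0.22690304] 52 dome [0.54562636 0.22274611 0.10367773] [0.57487037 0.2503963  0.11564924] [0.54514427 0.22189075 0.10439444]
scene shaker side fit [0.54781167 0.22276854] 172 dome [0.55115412 0.22739629 0.10287097] [0.57583418 0.25015638 0.11209571] [0.55166746 0.22855932 0.10425753]
```

Run:
```python
from h import *
from scipy.spatial.transform import Rotation as Ro
q=manip.state()['tool_rot']; R=Ro.from_quat(q[[1,2,3,0]]).as_matrix(); print(R.round(4)); x=R[:,0]; print('jaw yaw',np.arctan2(x[1],x[0]))
g=load('scene'); print('pad scene',atz(g,[(409.5*.7-.5,315*.7-.5)],.006))
cv2.imwrite('pics/p.png',cv2.resize(g['img'][200:245,262:312,::-1],None,fx=10,fy=10,interpolation=2))
```

```text
[[ 3.929e-01 -5.000e-04  9.196e-01]
 [-9.196e-01  1.800e-03  3.929e-01]
 [-1.800e-03 -1.000e+00  2.000e-04]]
jaw yaw -1.1669996472689101
pad scene [[0.43923162 0.01929422 0.006     ]]
```

View pics/p.png

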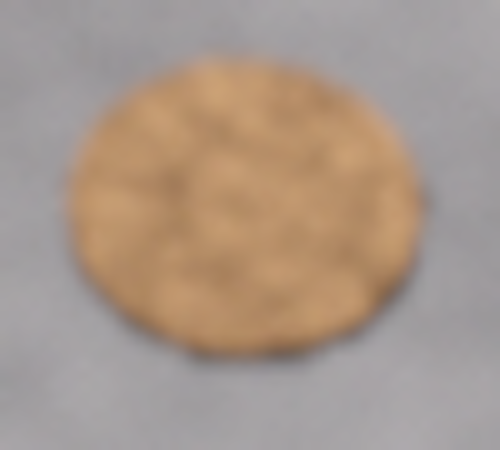

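Emit:
carry_out(moves=[0, 0, 0, 1, 2.5, 0, 8.54, 0, 0, 0, 1.9, 5, 0, 8.54, 0, 0, 0, 1.9, 5, 0, 8.54, 0, 0, 0, 1.9, 5, 0, 8.54, 0, 0, 0, 1.9, 5, 0, 8.54, 0, 0, 0, 1.9, 5, 0, 8.54, 0, 0, 0, 1.9, 5, 0, 8.54, 0, 0, 0, 1.9, 5, 0, 8.54, 0, 0, 0, 1.9, 5, 0, 8.54, 0, 0, 0, 1.9, 5, 0, 8.54, 0, 0, 0, 1.9, 5, 0, 8.54, 0, 0, 0, 1.9, 5, 0, 8.54, 0, 0, 0, 1.9, 5, 0, 8.54, 0, 0, 0, 1.9, 5, 0, 8.54, 0, 0, 0, 1.9, 5, 0, 8.54, 0, 0, 0, 1.9, 5, 0, 8.54, 0, 0, 0, 0.9, 2.5, 0, 8.54, 0, 0, 0, 0, 0, 0, 8.54, 0, 0, 0, 0, 0, 0, 8.54])

```text
time: 2.48
tool_pos: [0.5493, 0.2247, 0.4042]
tool_rot: [-0.59, 0.59, -0.39, 0.389]
contact_force: [-0.1, -0.0, -0.2]
gripper_width: 0.999
```

Emit:
carry_out(moves=[0, 0, 0, 0, 0, -1.4, 8.54, 0, 0, 0, 0, 0, -2.5, 8.54, 0, 0, 0, 0, 0, -2.5, 8.54, 0, 0, 0, 0, 0, -2.5, 8.54, 0, 0, 0, 0, 0, -2.5, 8.54, 0, 0, 0, 0, 0, -2.5, 8.54, 0, 0, 0, 0, 0, -2.0, 8.54, 0, 0, 0, 0, 0, -1.5, 8.54, 0, 0, 0, 0, 0, -1, 8.54, 0, 0, 0, 0, 0, 0, 8.54, 0, 0, 0, 0, 0, 0, 8.54])

```text
time: 3.85
tool_pos: [0.55, 0.2254, 0.2216]
tool_rot: [0.591, -0.59, 0.389, -0.39]
contact_force: [0.3, -0.4, 0.2]
gripper_width: 1.0
```

Run:
```python
from h import *
g=grab('scene'); cv2.imwrite('pics/s1.png',cv2.resize(g['img'][200:340,220:400,::-1],None,fx=4,fy=4,interpolation=2)); print(manip.state()['contact_force'])
```

```text
[ 0.28418872 -0.12744041 -0.58982185]
```

View pics/s1.png

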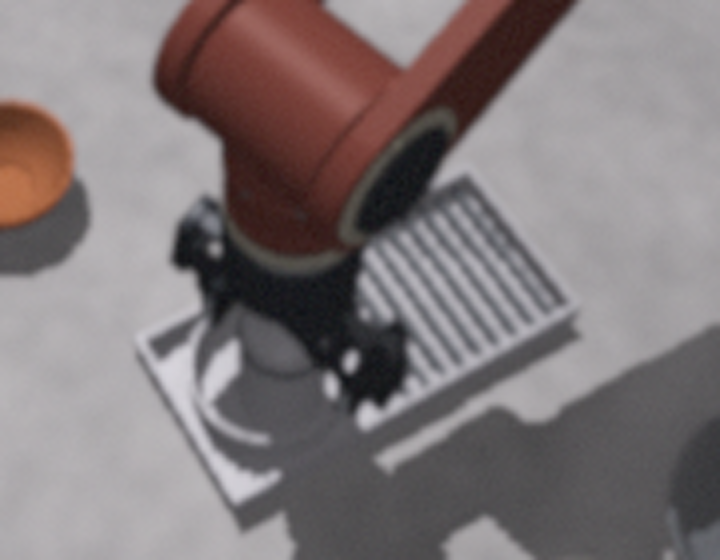

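The shaker sits between the open fingers at crop (275,345), with nothing touching. I'll close and lift a little.

Emit:
carry_out(moves=[0, 0, 0, 0, 0, 0, 4.5, 0, 0, 0, 0, 0, 0, 4.5, 0, 0, 0, 0, 0, 0, 4.5, 0, 0, 0, 0, 0, 0, 4.5, 0, 0, 0, 0, 0, 0, 4.5, 0, 0, 0, 0, 0, 0, 4.5, 0, 0, 0, 0, 0, 1, 4.5, 0, 0, 0, 0, 0, 1.5, 4.5, 0, 0, 0, 0, 0, 1.5, 4.5, 0, 0, 0, 0, 0, 1, 4.5, 0, 0, 0, 0, 0, 1, 4.5, 0, 0, 0, 0, 0, 0, 4.5, 0, 0, 0, 0, 0, 0, 4.5])

```text
time: 5.52
tool_pos: [0.5494, 0.2252, 0.2803]
tool_rot: [-0.59, 0.59, -0.39, 0.389]
contact_force: [-0.6, -0.5, -3.9]
gripper_width: 0.622
```

Run:
```python
from h import *
g=grab('scene'); cv2.imwrite('pics/s2.png',cv2.resize(g['img'][200:340,220:400,::-1],None,fx=4,fy=4,interpolation=2)); s=manip.state();print(s['contact_force'],s['gripper_width'],s['tool_pos'])
```

```text
[ 0.4607843   0.31889402 -3.26794845] 0.6176280370706675 [0.54928386 0.2252069  0.27998228]
```

View pics/s2.png

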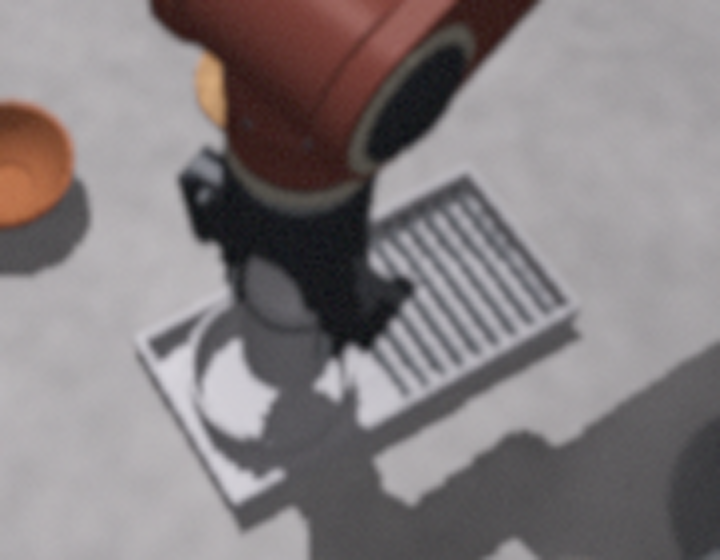

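Emit:
carry_out(moves=[0, 0, 0, -0.55, -1.03, 0, 4.5, 0, 0, 0, -1.1, -2.05, 0, 4.5, 0, 0, 0, -1.1, -2.05, 0, 4.5, 0, 0, 0, -1.1, -2.05, 0, 4.5, 0, 0, 0, -1.1, -2.05, 0, 4.5, 0, 0, 0, -1.1, -2.05, 0, 4.5, 0, 0, 0, -1.1, -2.05, 0, 4.5, 0, 0, 0, -1.1, -2.05, 0, 4.5, 0, 0, 0, -1.1, -2.05, 0, 4.5, 0, 0, 0, -1.1, -2.05, 0, 4.5, 0, 0, 0, -0.55, -1.03, 0, 4.5, 0, 0, 0, 0, 0, -1.5, 4.5, 0, 0, 0, 0, 0, -1.5, 4.5, 0, 0, 0, 0, 0, -1, 4.5, 0, 0, 0, 0, 0, 0, 4.5, 0, 0, 0, 0, 0, 0, 4.5])

```text
time: 7.58
tool_pos: [0.4399, 0.0204, 0.2408]
tool_rot: [0.59, -0.59, 0.389, -0.39]
contact_force: [1.3, -0.9, -3.0]
gripper_width: 0.617
```

Run:
```python
from h import *
g=grab('scene'); cv2.imwrite('pics/s3.png',cv2.resize(g['img'][150:270,210:370,::-1],None,fx=5,fy=5,interpolation=2)); s=manip.state();print(s['contact_force'],s['gripper_width'],s['tool_pos'])
P=cloud(g)[150:270,210:370]; m=(np.hypot(P[...,0]-s['tool_pos'][0],P[...,1]-s['tool_pos'][1])<.034)&(P[...,2]>.03)&(P[...,2]<.07)
from scipy.optimize import least_squares
p=P[m]; print(len(p),least_squares(lambda c:np.hypot(*(p[:,:2]-c).T)-.027,s['tool_pos'][:2],loss='soft_l1',f_scale=.002).x)
```

```text
[-0.15336971  0.2311214  -2.080247  ] 0.6185228691334357 [0.43994938 0.02031661 0.24115168]
157 [0.43662711 0.01894842]
```

View pics/s3.png

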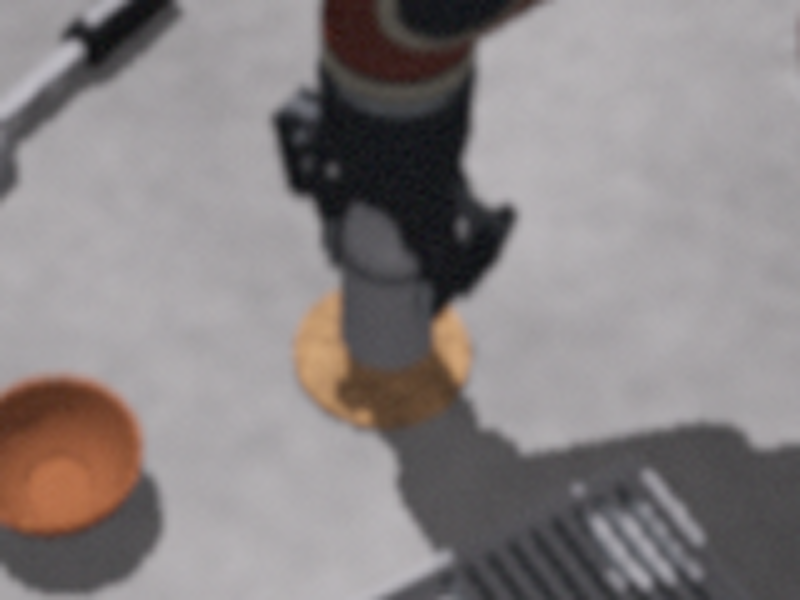

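The shaker hangs upright over the pad, its base at crop (388,368) with the pad centred near (383,358). Lowering it now.

Emit:
carry_out(moves=[0, 0, 0, 0, 0, -0.8, 4.5, 0, 0, 0, 0, 0, -0.6, 4.5, 0, 0, 0, 0, 0, -0.4, 4.5, 0, 0, 0, 0, 0, -0.2, 4.5, 0, 0, 0, 0, 0, 0, 4.5, 0, 0, 0, 0, 0, 0, 4.5])

```text
time: 8.38
tool_pos: [0.4397, 0.0201, 0.2209]
tool_rot: [0.59, -0.59, 0.389, -0.39]
contact_force: [-0.3, 0.0, -1.8]
gripper_width: 0.62
```

Emit:
carry_out(moves=[0, 0, 0, 0, 0, -0.1, 4.5, 0, 0, 0, 0, 0, -0.1, 4.5, 0, 0, 0, 0, 0, 0, 4.5, 0, 0, 0, 0, 0, 0, 4.5])

```text
time: 8.88
tool_pos: [0.4399, 0.0202, 0.2197]
tool_rot: [0.59, -0.59, 0.389, -0.39]
contact_force: [-2.8, 0.2, 5.4]
gripper_width: 0.62
```

Touchdown. Releasing and backing straight up.

Emit:
carry_out(moves=[0, 0, 0, 0, 0, 0, 6.5, 0, 0, 0, 0, 0, 0, 8.54, 0, 0, 0, 0, 0, 0, 8.54, 0, 0, 0, 0, 0, 0, 8.54, 0, 0, 0, 0, 0, 0, 8.54, 0, 0, 0, 0, 0, 0, 8.54, 0, 0, 0, 0, 0, 1, 8.54, 0, 0, 0, 0, 0, 2.5, 8.54, 0, 0, 0, 0, 0, 3, 8.54, 0, 0, 0, 0, 0, 3, 8.54, 0, 0, 0, 0, 0, 3, 8.54, 0, 0, 0, 0, 0, 2, 8.54, 0, 0, 0, 0, 0, 0, 8.54, 0, 0, 0, 0, 0, 0, 8.54])

```text
time: 10.62
tool_pos: [0.4393, 0.0202, 0.363]
tool_rot: [-0.59, 0.59, -0.39, 0.389]
contact_force: [0.2, -0.1, -0.4]
gripper_width: 1.0
```

Run:
```python
from h import *
g=grab('scene'); cv2.imwrite('pics/s4.png',cv2.resize(g['img'][130:270,170:370,::-1],None,fx=4,fy=4,interpolation=2)); s=manip.state();print(s['contact_force'],s['gripper_width'],s['tool_pos'])
P=cloud(g)[150:270,210:370]; m=(np.hypot(P[...,0]-.44,P[...,1]-.02)<.036)&(P[...,2]>.02)&(P[...,2]<.08)
from scipy.optimize import least_squares
p=P[m]; print(len(p),least_squares(lambda c:np.hypot(*(p[:,:2]-c).T)-.027,[.44,.02],loss='soft_l1',f_scale=.002).x)
```

```text
[ 0.06182704 -0.38563958 -0.55639851] 0.9991524147812747 [0.43919713 0.02022406 0.36251529]
250 [0.43705329 0.01855121]
```

View pics/s4.png

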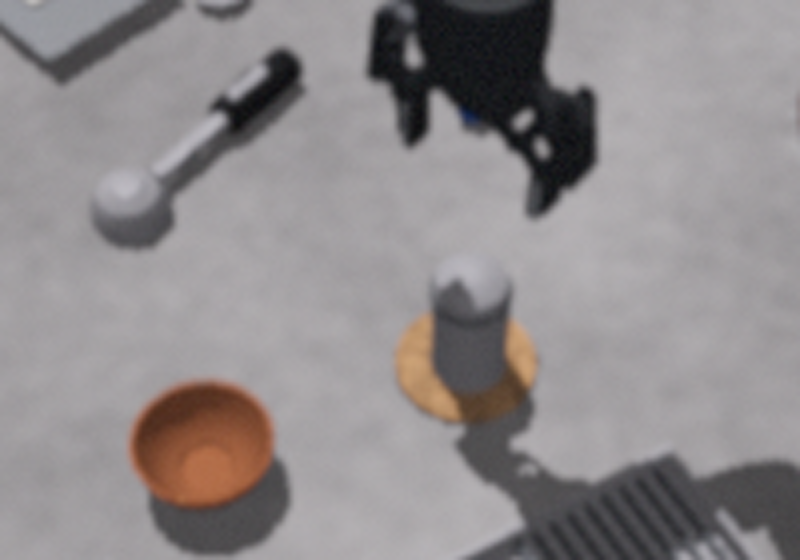

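The shaker stands upright and released at (0.437,0.019), 2–3 mm from the pad centre. Next I'll move over the scoop and cross-check its balance point from the scene view.

Run:
```python
from h import *
g=load('scene'); c=lambda x,y:(170+(x+.5)/4-.5,130+(y+.5)/4-.5)
a=atz(g,[c(156,177),c(222,120)],.018)[:,:2]; print(a)
P=cloud(g)[130:210,170:250].reshape(-1,3)
s=P[(P[:,2]>.01)&(P[:,2]<.05)&(np.hypot(P[:,0]-.5906,P[:,1]+.223)<.045)]; print('bowl',s.mean(0),np.median(s,0))
d=np.array([np.cos(.375),np.sin(.375)]); print('balance from grip front',a[1]+.042*d, 'yaw',np.arctan2(*(a[0]-a[1])[::-1]))
```

```text
[[ 0.56237022 -0.23325628]
 [ 0.49411582 -0.26247908]]
bowl [ 0.58855749 -0.21346649  0.02435712] [ 0.58949491 -0.21214098  0.02585348]
balance from grip front [ 0.53319714 -0.24709563] yaw 0.4045317669029882
```

Emit:
carry_out(moves=[0, 0, 0, 0.5, -1.33, 0, 8.54, 0, 0, -0.03, 0.95, -2.66, 0, 8.54, 0, 0, 0, 0.95, -2.66, 0, 8.54, 0, 0, 0, 0.95, -2.66, 0, 8.54, 0, 0, 0, 0.95, -2.66, 0, 8.54, 0, 0, 0, 0.95, -2.66, 0, 8.54, 0, 0, 0, 0.95, -2.66, 0, 8.54, 0, 0, 0, 0.95, -2.66, 0, 8.54, 0, 0, 0, 0.95, -2.66, 0, 8.54, 0, 0, 0, 0.95, -2.66, 0, 8.54, 0, 0, 0, 0.45, -1.33, -2, 8.54, 0, 0, 0, 0, 0, -2.5, 8.54, 0, 0, 0, 0, 0, -2.5, 8.54, 0, 0, 0, 0, 0, -2, 8.54, 0, 0, 0, 0, 0, -1, 8.54, 0, 0, 0, 0, 0, 0, 8.54, 0, 0, 0, 0, 0, 0, 8.54])

```text
time: 12.8
tool_pos: [0.535, -0.2461, 0.2648]
tool_rot: [0.584, -0.584, 0.398, -0.399]
contact_force: [0.6, 0.5, 0.8]
gripper_width: 0.997
```

Run:
```python
from h import *
from scipy.spatial.transform import Rotation as Ro
g=grab('scene'); f=grab('top'); s=manip.state();q=s['tool_rot']; R=Ro.from_quat(q[[1,2,3,0]]).as_matrix();print(s['tool_pos'],np.arctan2(R[1,0],R[0,0]),R[:,1])
cv2.imwrite('pics/s5.png',np.hstack([cv2.resize(x[...,::-1],None,fx=5,fy=5,interpolation=2) for x in (g['img'][130:220,170:250],f['img'][150:240,310:390])]))
```

```text
[ 0.535018   -0.24602945  0.26505201] -1.196794230279011 [ 0.00199847 -0.00125659 -0.99999721]
```

View pics/s5.png

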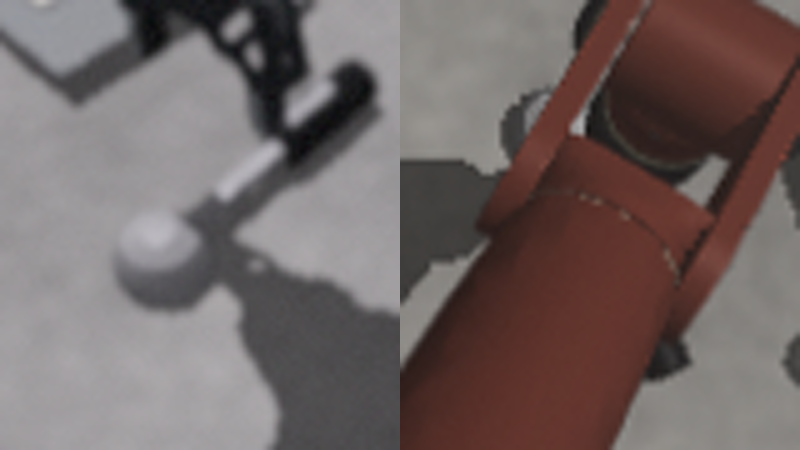

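Both views agree on the balance point, about (0.534,−0.246). The scoop is undisturbed and the jaws straddle it. Descending.

Emit:
carry_out(moves=[0, 0, 0, 0, 0, -1.5, 8.54, 0, 0, 0, 0, 0, -2, 8.54, 0, 0, 0, 0, 0, -2, 8.54, 0, 0, 0, 0, 0, -1.5, 8.54, 0, 0, 0, 0, 0, -1, 8.54, 0, 0, 0, 0, 0, -0.6, 8.54, 0, 0, 0, 0, 0, 0, 8.54, 0, 0, 0, 0, 0, 0, 8.54])

```text
time: 13.9
tool_pos: [0.5349, -0.246, 0.1784]
tool_rot: [0.584, -0.584, 0.398, -0.399]
contact_force: [0.1, 0.2, 0.5]
gripper_width: 0.999
```

Emit:
carry_out(moves=[0, 0, 0, 0, 0, 0, 5, 0, 0, 0, 0, 0, 0, 3, 0, 0, 0, 0, 0, 0, 0, 0, 0, 0, 0, 0, 0, 0, 0, 0, 0, 0, 0, 0, 0, 0, 0, 0, 0, 0, 0, 0, 0, 0, 0, 0, 0, 0, 0, 0, 0, 0, 0, 0, 0, 0, 0, 0, 0, 0, 0, 0, 0])

```text
time: 15.02
tool_pos: [0.5347, -0.2459, 0.178]
tool_rot: [0.584, -0.584, 0.398, -0.399]
contact_force: [-0.2, 0.8, 3.5]
gripper_width: 0.12
```

Emit:
carry_out(moves=[0, 0, 0, 0, 0, 0.4, 0, 0, 0, 0, 0, 0, 1, 0, 0, 0, 0, 0, 0, 1.5, 0, 0, 0, 0, 0, 0, 2, 0, 0, 0, 0, 0, 0, 2, 0, 0, 0, 0, 0, 0, 2, 0, 0, 0, 0, 0, 0, 2, 0, 0, 0, 0, 0, 0, 2, 0, 0, 0, 0, 0, 0, 1, 0, 0, 0, 0, 0, 0, 0, 0, 0, 0, 0, 0, 0, 0, 0])

```text
time: 16.4
tool_pos: [0.5343, -0.2456, 0.3156]
tool_rot: [-0.584, 0.584, -0.399, 0.398]
contact_force: [0.3, -0.0, -2.8]
gripper_width: 0.125
```

Run:
```python
from h import *
g=grab('scene'); f=grab('top'); s=manip.state();print(s['contact_force'],s['ft_torque'],s['gripper_width'],s['tool_pos'])
cv2.imwrite('pics/s6.png',np.hstack([cv2.resize(x[...,::-1],None,fx=4,fy=4,interpolation=2) for x in (g['img'][70:220,160:260],f['img'][110:260,300:400])]))
```

```text
[-0.23745612  0.08953616 -2.95448238] [-0.03868468  0.01585751  0.01458131] 0.12388149746076679 [ 0.53424076 -0.24563967  0.31539968]
```

View pics/s6.png

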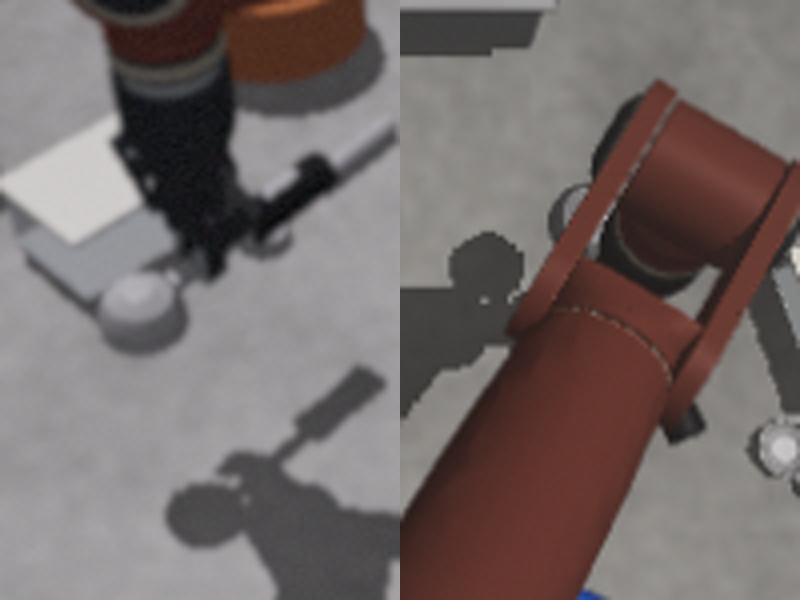

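The scoop is held level (load −2.9 N ≈ 0.26 kg plus noise, moment ≈ 0). I'll raise it 3 cm and swing it to the well.

Emit:
carry_out(moves=[0, 0, 0, 0, 0, 1.5, 0, 0, 0, 0, 0, 0, 1.5, 0, 0, 0, -0.012, -0.16, 1.65, 0, 0, 0, 0, -0.025, -0.32, 3.3, 0, 0, 0, 0, -0.025, -0.32, 3.3, 0, 0, 0, 0, -0.025, -0.32, 3.3, 0, 0, 0, 0, -0.025, -0.32, 3.3, 0, 0, 0, 0, -0.025, -0.32, 3.3, 0, 0, 0, 0, -0.025, -0.32, 3.3, 0, 0, 0, 0, -0.025, -0.32, 3.3, 0, 0, 0, 0, -0.025, -0.32, 3.3, 0, 0, 0, 0, -0.025, -0.32, 3.3, 0, 0, 0, 0, -0.025, -0.32, 3.3, 0, 0, 0, 0, -0.025, -0.32, 3.3, 0, 0, 0, 0, -0.025, -0.32, 3.3, 0, 0, 0, 0, -0.025, -0.32, 3.3, 0, 0, 0, 0, -0.025, -0.32, 3.3, 0, 0, 0, 0, -0.012, -0.16, 1.65, 0, 0, 0, 0, 0, 0, 0, 0, 0])

```text
time: 18.88
tool_pos: [0.4856, 0.2505, 0.3466]
tool_rot: [-0.5, 0.501, -0.5, 0.499]
contact_force: [-0.1, -0.1, -2.2]
gripper_width: 0.12
```

Run:
```python
from h import *
from scipy.spatial.transform import Rotation as Ro
s=manip.state();q=s['tool_rot']; R=Ro.from_quat(q[[1,2,3,0]]).as_matrix();print(s['tool_pos'],np.arctan2(R[1,0],R[0,0])+np.pi/2,R[:,1],s['contact_force'],s['ft_torque'])
```

```text
[0.48557146 0.25047366 0.34658444] 0.0022980748559022768 [-4.66150328e-04 -2.08678458e-05 -9.99999891e-01] [-0.06236673 -0.11029616 -2.16244367] [-0.01955925 -0.03309536 -0.04189813]
```

There was one stride too many, so I'll correct y by −3.4 cm, x by +0.35 and yaw by +0.018, then lower 7.3 cm.

Emit:
carry_out(moves=[0, 0, 0.009, 0.15, -0.9, 0, 0, 0, 0, 0.009, 0.2, -1.6, 0, 0, 0, 0, 0, 0, -0.9, 0, 0, 0, 0, 0, 0, 0, -1, 0, 0, 0, 0, 0, 0, -1.5, 0, 0, 0, 0, 0, 0, -1.5, 0, 0, 0, 0, 0, 0, -1.5, 0, 0, 0, 0, 0, 0, -1, 0, 0, 0, 0, 0, 0, -0.8, 0, 0, 0, 0, 0, 0, 0, 0, 0, 0, 0, 0, 0, 0, 0, 0, 0, 0, 0, 0, 0, 0])

```text
time: 20.38
tool_pos: [0.4903, 0.2152, 0.2744]
tool_rot: [0.505, -0.504, 0.495, -0.496]
contact_force: [1.4, 0.2, -3.0]
gripper_width: 0.125
```

```bash
cat > fin.py <<'E'
from h import *
from scipy.spatial.transform import Rotation as Ro
from scipy.optimize import least_squares
s=manip.state();q=s['tool_rot']; R=Ro.from_quat(q[[1,2,3,0]]).as_matrix();print(s['time'],s['tool_pos'],np.arctan2(R[1,0],R[0,0])+np.pi/2,s['contact_force'],s['ft_torque'])
g=grab('scene'); f=grab('top')
cv2.imwrite('pics/s7.png',cv2.resize(g['img'][180:340,210:410,::-1],None,fx=4,fy=4,interpolation=2))
cv2.imwrite('pics/s8.png',cv2.resize(f['img'][140:260,170:310,::-1],None,fx=5,fy=5,interpolation=2))
P=cloud(g); p=P[(np.hypot(P[...,0]-.55,P[...,1]-.218)<.06)&(P[...,2]>.10)&(P[...,2]<.145)]
print('bowl pts',len(p),np.median(p,0),p.min(0),p.max(0))
w=P[(np.hypot(P[...,0]-.437,P[...,1]-.019)<.036)&(P[...,2]>.02)&(P[...,2]<.08)]
if len(w)>20: print('shaker',len(w),least_squares(lambda c:np.hypot(*(w[:,:2]-c).T)-.027,[.44,.02],loss='soft_l1',f_scale=.002).x)
E
python3 fin.py
```

```text
20.375 [0.49034513 0.21524465 0.27444042] 0.01779307143218456 [ 1.38980578  0.19290236 -3.00843783] [-0.01197917 -0.02984691 -0.03799867]
bowl pts 707 [0.54942195 0.22302725 0.12282581] [0.49118019 0.18907216 0.10006165] [0.5799427  0.24786361 0.14453753]
shaker 247 [0.43695561 0.01848379]
```

View pics/s7.png

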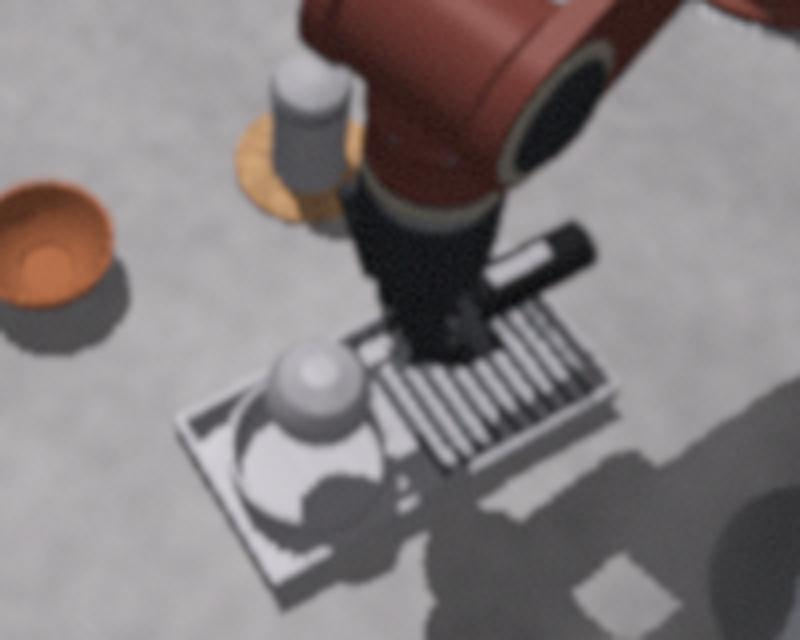

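View pics/s8.png

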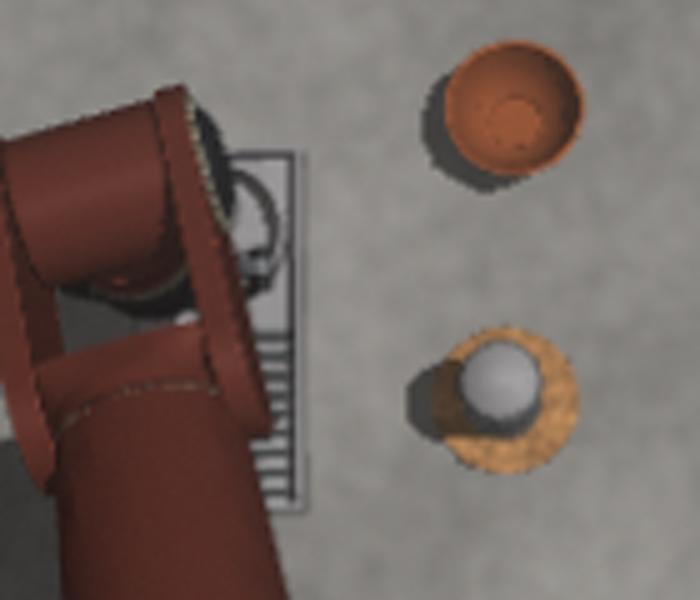

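The scoop's bowl (crop 318,389) hangs over the well mouth (ellipse centre about 309,458) with the handle along the tray. The shaker is upright on the pad in both views. As a numeric check, I'll compare these pixels with the expected projections.

Run:
```python
from h import *
g=load('scene'); c=lambda x,y:(210+(x+.5)/4-.5,180+(y+.5)/4-.5)
print('bowl',atz(g,[c(318,389)],.112),'butt top edge ctr',atz(g,[c(578,242)],.112),'well',atz(g,[c(309,458)],.035))
P=cloud(g); 
def pl(x,y): u,v=map(round,c(x,y)); return P[v-1:v+2,u-1:u+2].reshape(-1,3).round(4).mean(0)
print('apex',pl(318,370),'thumb',pl(500,268),pl(540,250),'grip',pl(575,235))
p=(proj(g,[.5502+.046*np.array([np.cos(a),0,0])+0 if 0 else [.5505+.046*np.cos(a),.2175+.046*np.sin(a),.035] for a in np.linspace(0,6.28,60)])-[210,180])*4+1.5
im=cv2.imread('pics/s7.png'); cv2.polylines(im,[p.astype(np.int32)],True,(0,0,255),1)
p=(proj(g,[[.5513+.031*np.cos(a),.2163+.031*np.sin(a),.097] for a in np.linspace(0,6.28,60)])-[210,180])*4+1.5
cv2.polylines(im,[p.astype(np.int32)],True,(255,0,0),1)
cv2.imwrite('pics/s9.png',cv2.resize(im[300:620,150:450],None,fx=1.8,fy=1.8))
```

```text
bowl [[0.55100982 0.21875328 0.112     ]] butt top edge ctr [[0.36674137 0.21112983 0.112     ]] well [[0.55680621 0.22290236 0.035     ]]
apex [0.55102222 0.21692222 0.13222222] thumb [0.42597778 0.21292222 0.13106667] [0.39807778 0.21316667 0.13112222] grip [0.37423333 0.21233333 0.12888889]
```

View pics/s9.png

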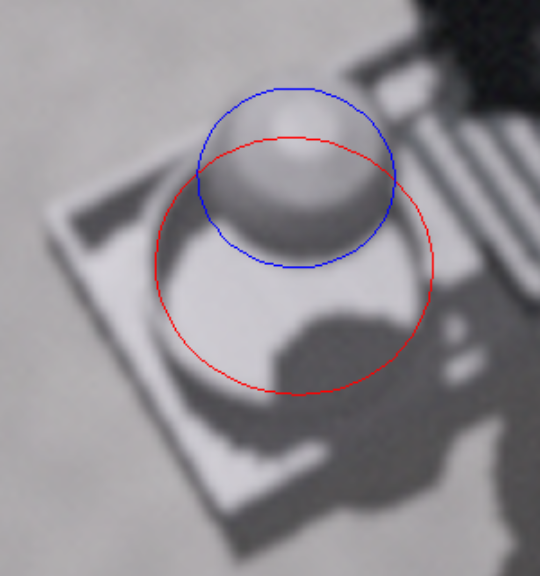

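All within tolerance: bowl about 3–5 mm off the well axis, rim about 63 mm above the mouth, level to within about 2 mm along its length. I'll let it settle briefly, then hand in.

Emit:
carry_out(moves=[0, 0, 0, 0.2, 0, 0, 0, 0, 0, 0, 0, 0, 0, 0, 0, 0, 0, 0, 0, 0, 0, 0, 0, 0, 0, 0, 0, 0, 0, 0, 0, 0, 0, 0, 0, 0, 0, 0, 0, 0, 0, 0])

```text
time: 21.22
tool_pos: [0.492, 0.2152, 0.2737]
tool_rot: [0.504, -0.504, 0.496, -0.496]
contact_force: [-0.0, -0.3, -2.7]
gripper_width: 0.119
```

```bash
python3 fin.py; python3 -c "
from plant import manip; print(abs(manip.state()['joint_vel']).max()); print(manip.job_done())"
```

```text
21.225 [0.49204811 0.2151628  0.27369211] 0.017785090103793477 [-0.01889004 -0.3339159  -2.72755497] [ 0.04216198 -0.01079711 -0.03649281]
bowl pts 713 [0.55038155 0.22315008 0.12239511] [0.49409822 0.18879226 0.1000593 ] [0.5815913  0.24750664 0.14495824]
shaker 249 [0.43709568 0.01846939]
0.0017798649590146387
the job is handed in; nothing more can be done
None
```

I moved the shaker from the well to the cork pad and let go of it. I then picked up the steel scoop by its balance point and handed the job in at about 21 s, still holding it over the well; no verdict was reported.

**Last checks**
- **Shaker:** it stands upright and released, about 3 mm from the pad centre.
- **Scoop:** it hangs level; points along its top agree within about 2 mm. The handle is within about 0.01 rad of the tray's length, and the arm was still. The 2.7 N load matches the scoop's weight.
- **Bowl:** it is about 3–5 mm off the well's axis, with the rim about 63 mm above the mouth.
- **Bystanders:** I did not measure their positions again. The terracotta bowl showed no shift in the last pictures, and no unexpected contact forces came up.

**Disagreements**
- **Well position:** my estimates of the well centre differed. The tray corners gave (0.550, 0.218), while a pixel read of the mouth afterwards gave about (0.557, 0.223). The drawn overlay fell between the two, so I moved the scoop 2 mm that way. All of this is within the 20 mm allowed.
- **Overshoot:** on the swing to the well I sent one row too many and went 3.4 cm too far in y. I corrected it while still high and clear.

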